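# Rock a brass lid on the surface plate and gauge its warp

## Robot

A 6-joint arm with a two-finger parallel gripper is mounted at the origin on a cart in front of the work surface, level with it; the furniture and walls round the work are solid. World frame = base frame: x ahead of the robot, y to its left, z up, the work surface at z = 0. Lengths are in m, angles in rad, forces in N, time in s.
With the tool pointing down it reaches from about 0.325 to 0.9 m from the base axis. Payload 6.1 kg.
Tool frame: the origin (TCP) lies midway between the tips of the shut fingers; the grasp point (between the pads) lies 19 mm behind it; z points along the fingers, y is the line along which they close (so a half turn about z gives the same grasp; the last joint's range is limited). The gripper opens to 87 mm and grips with 3 to 60 N. Pads are 19 mm wide; open, the fingers measure 117 mm over their backs; the gripper's body (75 mm by 190 mm) begins 51 mm behind the grasp point.
Start: joints at [-1.264, 0.22, 1.526, -0, 1.395, -0.126], TCP at [0.262, -0.567, 0.223] pointing down, gripper open.
Joint ranges: [-2.98, 2.98], [-0.91, 2.08], [0.09, 2.57], [-1.24, 4.39], [0.2, 2.65], [-2.68, 2.68]. Speed limits (rad/s): [2.57, 2.57, 3.01, 3.14, 3.14, 3.14].

## Interface

Orientations are given as a unit quaternion [x, y, z, w].
In Python, from plant import * gives the robot as it stands. The module is installed in compiled form; this text tells all that it offers. Calls block until the motion is done:
- move_to(position, orientation): joint-space move of the TCP to a pose.
- move_straight(position, frame=None, vel=0.15, guard=None): straight line of the TCP; frame=None keeps the orientation; vel is the mean speed in m/s. With guard (N) it stops when the force on the tool has changed by that much, and returns True; else False.
- move_j(angles): joint-space move.
- set_gripper(opening, grasp_force=None): opening from 0.0 (shut) to 1.0 (fully open); grasp_force is the grip in N (None keeps the last); returns when the fingers have stopped.
- dwell(seconds).
- solve_ik(position, orientation): joint angles nearest the present ones, or None.
- capture(name): name is "side" or "top"; returns a dict with "frame" (480x640x3 uint8, red, green, blue), "K" (3x3 intrinsics, pixels), "rvec" (rotation vector, rad) and "tvec" (3), from world to camera coordinates, as OpenCV has them. Camera axes: x right, y down, z forward; pixel columns grow to the right and rows downward; lengths in m; the calibration is good to about 2 mm. A picture is of the moment at which its call begins. There is no depth.
A pose or a line that the arm cannot do raises MotionError and nothing moves.
- finish_job(): hands the job in; it is judged then, once.
Readings, each from a call of its own:
- current_clock(): time.
- current_joint_pos(): joint angles.
- current_qd(): joint speeds.
- current_tau(): joint torques, N m.
- current_position(): TCP position.
- current_eef_rot(): TCP orientation.
- current_force(): force on the tool from outside, world axes, zero at the start.
- current_wrist_torque(): the same for the moment, N m.
- current_width(): opening from 0.0 (shut) to 1.0 (fully open).
- current_finger_force(): force on a finger pad.
Only numpy, scipy, OpenCV 4.12 (cv2) and the standard library are available. Lean on these libraries where they do the work, as an engineer would, in place of code of your own. Each camera call takes 0.05 s, during which the arm holds its last target. There are 200 camera calls.

## Task

The round brass lid lying on the surface plate is bowed and rocks. Press its raised edge down with the closed fingers until the lid tips over to the other side, and let it tip back; then lay the taper gauge flat on the plate and slide it, pointing at the lid's centre, under the highest place of the rim only until it just bears there and the rock is taken up, without shoving the lid along the plate or jacking it up off the two low places it stands on. Let go of the gauge, press the lid lightly once more above the gauge to prove that it no longer rocks, and leave the gauge standing under the rim to be read; be gentle throughout and leave the things around alone.

Things in the scene. Friction and masses are not known exactly. Their poses are not given: they have to be found in the camera images.
- surface_plate: cast-iron surface plate, 210 (x) by 220 (y) by 30 mm, bright ground top, dark green-grey sides; fixed. Origin at the centre of its underside, z up. Friction of lid and gauge on it about 0.6
- plate_top (a point): centre of the surface plate's ground top, 30 mm above the bench
- lid: loose cast brass lid, round, 90 mm across, 0.7 to 0.9 kg, lying rim down on the surface plate. Origin at the centre of the rim's lower plane, z up. The rim's edge is a 5 mm bead of 42.5 mm radius, bent: at two nearly opposite places it reaches 2.8 to 4 mm below that plane (differs each start). On these the lid rocks, about a line 3 mm off its middle, so it always falls back to one side
- lid_back (a point): point of the rim's lower plane at the lid's own +x, 42.5 mm from its origin, on the side where the lid rests. The raised edge faces the robot's side: its highest place lies up to 52 degrees either way from the lid's -x axis; the lid's z axis leans away from it by 0.06 to 0.09 rad. Tipped over, this point rises more than 2 mm
- gauge: loose steel taper gauge, 92 mm long, 0.14 kg, lying on the bench right of and behind the plate. Grip block 32 (x) by 16 (y) by 26 mm high with dark grooves; from it a 14 mm wide blade points to +x, its underside level with the block's, its top sloping evenly from 9 mm thick at x = 16 mm to 1.5 mm at the tip, x = 76 mm. Origin at the centre of the block's underside, z up
- gauge_tip (a point): middle of the gauge's tip, at its underside, 76 mm from the gauge's origin. Once the blade touches the rim, each mm further raises the load between them by some 0.5 N and the drag on the gauge by about 1 N; just bearing means a load of up to about 1.5 N; at about 4 N the lid is jacked up off its low places
- flux_tin: small round white tin, 54 mm across, 24 mm high, right of the surface plate; leave it alone. Origin at the centre of its underside
- loupe: small black loupe on its clear foot, 24 by 35 by 21 mm, behind the surface plate on the right; leave it alone. Origin at the centre of its underside
- lid_top (a point): centre of the lid's flat top ring (16 to 40 mm radius), 11 mm above the lid's origin; a knob 22 mm across stands here, its top 29 mm above the origin. About 0.7 N on the raised edge tips the lid over. The gap under the highest place is 3 to 7.5 mm; the bead itself sags round that half by up to 2.2 mm, so the gap does not follow from the lid's lean
Mind the look-alikes: they are no part of the job. Leave any green look-alike of the gauge alone.

How it is judged:
By the outcome, as a careful person would: the job done as asked, in the order asked, and still so for the second after the job is handed in, with the robot touching nothing.
It also fails if it takes over 72 s, if anything falls off the work surface, if the arm or the gripper's body presses on something with over 40 N, if the wrist force passes 120 N, or if a joint passes its speed limit or range.

## Working session

There is one attempt and no reset: what is moved stays moved. The work goes in short steps, each a Python script; the robot and the scene stay as the last script left them, time stands still between calls to the robot, and variables do not carry over. Pictures are saved under pics/ and viewed, at most 10 in all, crops included, and the job is handed in when it is done.

```bash
mkdir -p pics; cat > h.py <<'E'
from plant import *
import numpy as np, cv2
def cam(n):
    c=capture(n); R=cv2.Rodrigues(np.array(c["rvec"],float))[0]; return c["frame"],np.array(c["K"],float),R,np.array(c["tvec"],float).reshape(3)
def save(n,f,crop=None,s=1):
    fr,K,R,t=cam(n)
    if crop: fr=fr[crop[1]:crop[3],crop[0]:crop[2]]
    fr=cv2.resize(fr,None,fx=s,fy=s,interpolation=cv2.INTER_CUBIC)
    cv2.imwrite("pics/"+f,fr[:,:,::-1])
def px2w(c,u,v,z):
    _,K,R,t=c; d=R.T@np.linalg.inv(K)@np.array([u,v,1.]); o=-R.T@t
    return o+d*(z-o[2])/d[2]
def w2px(c,p):
    _,K,R,t=c; q=K@(R@np.asarray(p,float)+t); return q[:2]/q[2]
E
python3 - <<'E'
from h import *
for n in("side","top"):
    c=cam(n); cv2.imwrite(f"pics/{n}0.png",c[0][:,:,::-1]); print(n,c[1].tolist(),(-c[2].T@c[3]).round(3),c[2].round(3).tolist())
    np.savez(f"{n}0.npz",f=c[0],K=c[1],R=c[2],t=c[3])
print(current_eef_rot(),current_clock())
E
```

```text
side [[501.1339356690869, 0.0, 326.96373530083264], [0.0, 501.1339356690869, 241.21324333654633], [0.0, 0.0, 1.0]] [ 0.476 -0.742  0.491] [[0.992, -0.121, 0.017], [-0.043, -0.471, -0.881], [0.115, 0.874, -0.472]]
top [[594.927292027956, 0.0, 322.6158464007213], [0.0, 594.927292027956, 247.81247050544718], [0.0, 0.0, 1.0]] [0.485 0.067 1.006] [[-0.016, -1.0, 0.013], [-0.995, 0.015, -0.1], [0.1, -0.014, -0.995]]
[ 9.76675898e-01  2.14717198e-01 -8.20763844e-05 -8.41542651e-04] 0.1
```

View pics/side0.png

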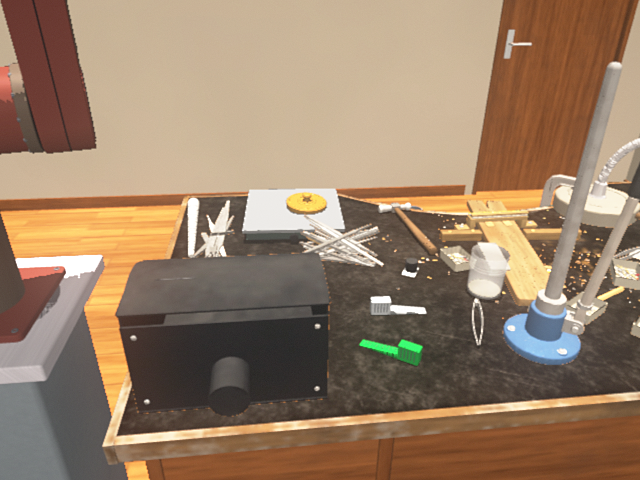

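View pics/top0.png

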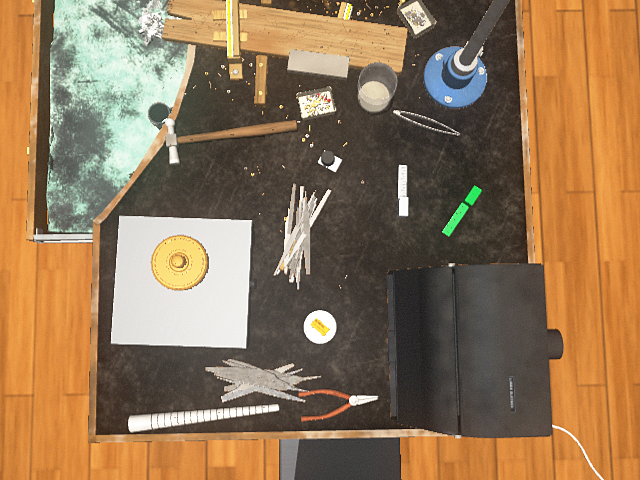

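Side view: the plate spans about (245,190)–(343,238) with the lid at (306,203), the gauge's block at (380,306) and its tip at (425,310), and the green decoy at (392,350). Top view: plate corners (118,216), (251,220), (247,348), (111,346); lid at (180,262), gauge block (404,206), tip (403,165), tin (320,326), loupe (329,160).

```bash
python3 - <<'E'
from h import *
T=np.load("top0.npz");S=np.load("side0.npz")
ct=(T['f'],T['K'],T['R'],T['t']);cs=(S['f'],S['K'],S['R'],S['t'])
for n,u in(("corners",[(118,216),(251,220),(247,348),(111,346)]),):
    for a in u: print(n,px2w(ct,*a,.03).round(4))
print("lidrim",px2w(ct,180,263,.045),"knob",px2w(ct,179,261,.062))
# gauge segmentation top: bright pixels
def mask(f,box,th,fn):
    x0,y0,x1,y1=box; m=np.zeros(f.shape[:2],np.uint8); m[y0:y1,x0:x1]=fn(f[y0:y1,x0:x1].astype(int)); return m
m=mask(ct[0],(392,155,418,222),0,lambda a:(a.min(2)>110))
for nm,sl in(("all",m),):
    r=cv2.minAreaRect(cv2.findNonZero(sl)); print(r)
ys=np.nonzero(m.any(1))[0]
for y in range(ys[0],ys[-1]+1,3): x=np.nonzero(m[y])[0]; print(y,x.min() if len(x) else 0,x.max() if len(x) else 0,end=' | ')
print()
print("gauge tip",px2w(ct,403,165,.001),"block top end near",px2w(ct,403.5,215,.026))
print("side: block top",px2w(cs,380,299,.026),"tip",px2w(cs,426,310,.001))
a=ct[0][225:300,140:220];b=cs[0][180:250,260:360]
A=cv2.resize(a,(400,375),interpolation=cv2.INTER_CUBIC);B=cv2.resize(b,(400,280),interpolation=cv2.INTER_CUBIC)
g=ct[0][150:230,370:450];G=cv2.resize(g,(375,375),interpolation=cv2.INTER_CUBIC)
o=np.zeros((600,800,3),np.uint8);o[:375,:400]=A;o[:375,400:775]=G[:,:375]
o[375:600,:400]=B[:225]
sg=cs[0][285:330,360:440];o[375:600,400:800]=cv2.resize(sg,(400,225),interpolation=cv2.INTER_CUBIC)
cv2.imwrite("pics/crop1.png",o[:,:,::-1])
E
```

```text
corners [0.6408 0.3903 0.03  ]
corners [0.631  0.1711 0.03  ]
corners [0.4218 0.1785 0.03  ]
corners [0.4287 0.3978 0.03  ]
lidrim [0.56024997 0.28430655 0.045     ] knob [0.56212986 0.28207371 0.062     ]
((403.0, 190.5), (51.0, 10.0), 90.0)
165 399 406 | 168 398 406 | 171 398 406 | 174 398 406 | 177 398 406 | 180 398 406 | 183 398 406 | 186 398 406 | 189 398 406 | 192 398 406 | 195 398 406 | 198 398 408 | 201 399 408 | 204 399 408 | 207 399 407 | 210 399 407 | 213 399 407 | 216 405 406 | 
gauge tip [ 0.72735127 -0.08796763  0.001     ] block top end near [ 0.63634714 -0.0824205   0.026     ]
side: block top [ 0.65103221 -0.08572571  0.026     ] tip [ 0.72980936 -0.08918813  0.001     ]
```

View pics/crop1.png

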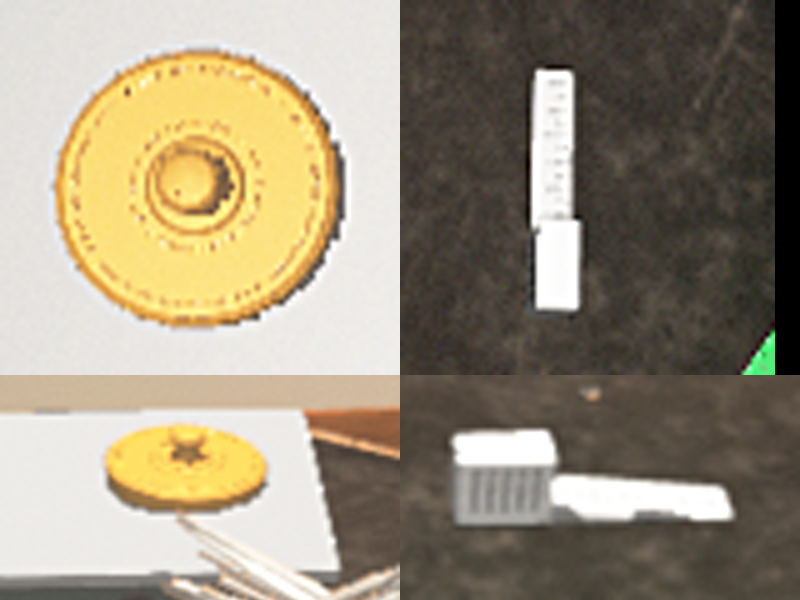

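The side crop shows the gauge's block on the −x side with its blade pointing to +x. In the top crop the lid ring centre is near (179.6,262.5) and the knob is shifted to about (177.2,261), so the lid leans roughly to +x/+y. I'll find the lean accurately by light touches on the resting half.

```bash
cat >> h.py <<'E'
from scipy.spatial.transform import Rotation as Ro
def quat(yaw):  # tool z down, tool y along +-world yaw; pick smaller |j6|
    best=None
    for a in(yaw,yaw+np.pi):
        y=np.array([np.cos(a),np.sin(a),0]);z=np.array([0,0,-1.]);q=Ro.from_matrix(np.c_[np.cross(y,z),y,z]).as_quat()
        yield q
def bestq(p,yaw):
    c=[(abs(s[5]),q) for q in quat(yaw) for s in [solve_ik(list(p),list(q))] if s is not None]
    return list(min(c,key=lambda t:t[0])[1])
E
python3 - <<'E'
from h import *
T=np.load("top0.npz");ct=(T['f'],T['K'],T['R'],T['t'])
print("knob",px2w(ct,177.2,261,.061),"ring",px2w(ct,179.6,262.5,.0445))
C=np.array([.5605,.2845]); phi=np.radians(32)
d=lambda a:np.array([np.cos(a),np.sin(a)])
set_gripper(0.0)
res=[]
P=[C+.036*d(phi-np.pi/4),C+.033*d(phi),C+.036*d(phi+np.pi/4)]
q=bestq([*P[0],.075],phi)
move_to([*P[0],.09],q); print(current_clock(),current_force())
for i,p in enumerate(P):
    move_straight([*p,.075]); move_straight([*p,.055]); 
    f0=np.array(current_force())
    h=move_straight([*p,.034],vel=.012,guard=.8); 
    z=current_position()[2]; f=np.array(current_force())-f0
    res.append((*current_position()[:2],z)); print(h,np.round(current_position(),5),f.round(2),round(current_clock(),2))
    move_straight([*p,.075])
A=np.array(res); s=np.linalg.solve(np.c_[A[:,:2]-C,np.ones(3)],A[:,2]); print("slope",s,np.hypot(*s[:2]),"lean dir deg",np.degrees(np.arctan2(-s[1],-s[0])))
E
```

```text
knob [0.56225452 0.28515127 0.061     ] ring [0.56110876 0.28506997 0.0445    ]
4.8333 [ 0.28837311  0.50635842 -0.50330885]
True [0.59548 0.27642 0.04296] [-0.24  0.76  2.9 ] 6.4
True [0.58843 0.30206 0.04484] [-0.74  0.3   4.14] 8.32
True [0.56814 0.31951 0.04624] [ 1.18 -1.69  0.58] 10.15
slope [-0.00796087  0.07102849  0.04381039] 0.07147322150034793 lean dir deg -83.6049832793312
```

```bash
python3 - <<'E'
from h import *
F=[]
for i in range(8): F.append(current_force()); dwell(.03)
F=np.array(F); print(F.round(2).tolist())
p=np.array(current_position()); move_to([p[0]-.02,p[1]-.25,.15],current_eef_rot())
c=cam("top"); s=cam("side"); print(current_clock())
np.savez("top1.npz",f=c[0],K=c[1],R=c[2],t=c[3]);np.savez("side1.npz",f=s[0],K=s[1],R=s[2],t=s[3])
o=np.zeros((600,800,3),np.uint8)
o[:375,:400]=cv2.resize(c[0][225:300,140:220],(400,375),interpolation=cv2.INTER_CUBIC)
o[:375,400:]=cv2.resize(np.load("top0.npz")['f'][225:300,140:220],(400,375),interpolation=cv2.INTER_CUBIC)
o[375:,:400]=cv2.resize(s[0][183:225,270:345],(400,225),interpolation=cv2.INTER_CUBIC)
o[375:,400:]=cv2.resize(np.load("side0.npz")['f'][183:225,270:345],(400,225),interpolation=cv2.INTER_CUBIC)
cv2.imwrite("pics/crop2.png",o[:,:,::-1])
E
```

```text
[[-0.54, 0.46, -0.03], [-0.2, -0.46, -0.48], [0.46, -0.6, -0.73], [0.15, -0.16, -1.24], [-0.36, -0.16, -0.02], [-0.29, 0.61, 0.17], [-0.69, -0.19, -0.24], [-0.4, -0.14, 0.36]]
11.8833
```

View pics/crop2.png

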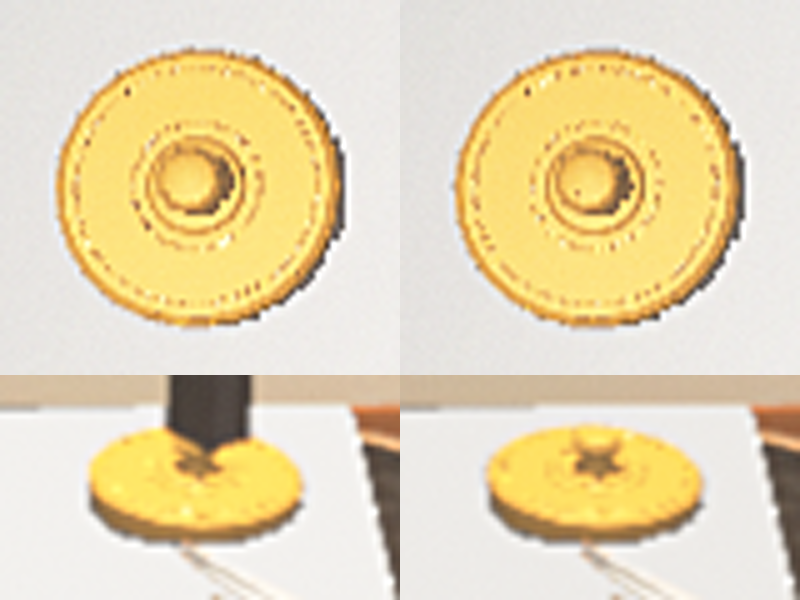

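```bash
python3 - <<'E'
from h import *
C=np.array([.5608,.2848]); phi=np.radians(-25)
d=lambda a:np.array([np.cos(a),np.sin(a)])
P=[C+.036*d(phi-np.pi/4),C+.033*d(phi),C+.036*d(phi+np.pi/4)]
q=bestq([*P[0],.075],phi); res=[]
move_to([*P[0],.075],q)
for i,p in enumerate(P):
    if i: move_straight([*p,.066])
    move_straight([*p,.051]); 
    f0=np.mean([current_force() for _ in range(3)],0)
    h=move_straight([*p,.034],vel=.012,guard=2.); 
    pos=np.array(current_position()); f=np.array(current_force())-f0
    res.append(pos); print(h,pos.round(5),f.round(2),round(current_clock(),2))
    move_straight([*p,.066])
A=np.array(res); s=np.linalg.solve(np.c_[A[:,:2]-C,np.ones(3)],A[:,2]); print("slope",s,np.hypot(*s[:2]),"lean dir deg",np.degrees(np.arctan2(-s[1],-s[0])))
E
```

```text
True [0.57305 0.25102 0.04233] [-1.21  0.52  4.83] 14.19
True [0.59077 0.27093 0.04278] [-0.63 -0.37  5.28] 15.88
True [0.59476 0.29722 0.04411] [-1.16  1.38  4.  ] 17.51
slope [-0.03718395  0.05597741  0.04467287] 0.06720205874833403 lean dir deg -56.40521903778927
```

```bash
python3 - <<'E'
from h import *
from scipy.optimize import least_squares
a=[(.59548,.27642,.04296,1),(.58843,.30206,.04484,1),(.57305,.25102,.04233,0),(.59077,.27093,.04278,0),(.59476,.29722,.04411,0)]
a=np.array(a);C=np.array([.5608,.2848])
s=np.linalg.lstsq(np.c_[a[:,:2]-C,np.ones(5),a[:,3]],a[:,2],rcond=None)[0];th=np.arctan2(-s[1],-s[0]);print(s,np.degrees(th))
hi=th+np.pi; u=np.array([np.cos(hi),np.sin(hi)]); p=C+.031*u
q=bestq([*p,.08],hi-np.pi/2)
move_straight([*current_position()[:2],.085]); move_to([*p,.08],q); move_straight([*p,.055])
f0=np.mean([current_force() for _ in range(5)],0)
for i in range(4):
    h=move_straight([*p,.036],vel=.01,guard=2.5)
    F=[]
    for _ in range(4): F.append(current_force()); dwell(.03)
    f=np.mean(F,0)-f0; z=current_position()[2]; print(h,round(z,5),f.round(2),round(current_clock(),2))
    if f[2]>2: break
dwell(.2)
c=cam("side"); cv2.imwrite("pics/press.png",cv2.resize(c[0][170:240,260:360],(800,560),interpolation=cv2.INTER_CUBIC)[:,:,::-1])
move_straight([*p,.055],vel=.015); print(current_clock())
E
```

```text
[-0.04459307  0.05976821  0.04490758  0.00011635] -53.27337439456413
True 0.04412 [1.14 1.2  1.76] 20.6
True 0.04395 [0.15 0.28 4.3 ] 20.98
22.1333
```

View pics/press.png

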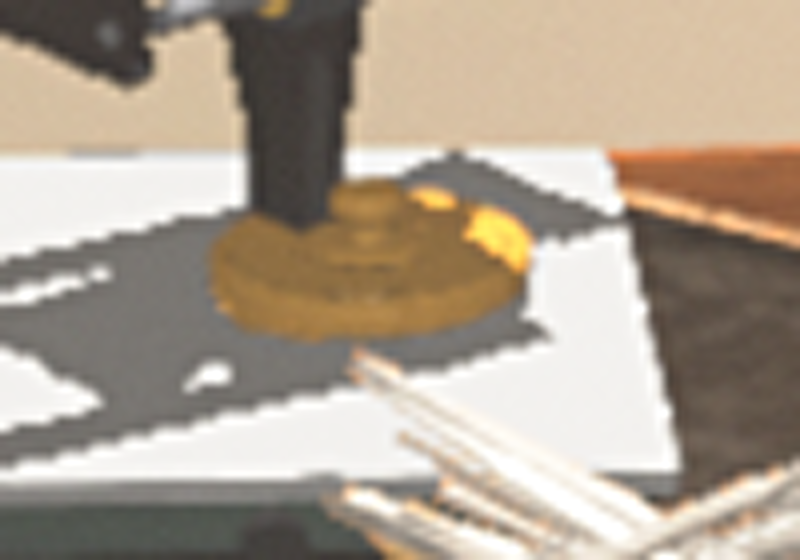

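The press picture shows the lid tipped towards the robot under the fingers; height dropped to 0.0440 with 4.3 N bearing, so it went fully over. Next, fetch the gauge.

```bash
python3 - <<'E'
from h import *
g=np.array([.6515,-.084]); q=bestq([*g,.06],np.radians(88))
p=current_position(); move_straight([p[0],p[1],.1]); set_gripper(.45)
c=None
move_to([*g,.09],q)
c=cam("top"); T=np.load("top0.npz")
f0=T['f'][225:300,140:220];f1=c[0][225:300,140:220]
print("shift",cv2.phaseCorrelate(cv2.cvtColor(f0,7).astype(float),cv2.cvtColor(f1,7).astype(float)))
move_straight([*g,.03]); h=move_straight([*g,.0035],vel=.05,guard=5); print(h,current_position(),current_clock())
set_gripper(0,20); print("w",current_width()*87,current_finger_force(),current_force())
move_straight([*g,.06]); print("w",current_width()*87,current_finger_force(),current_clock())
o=np.zeros((600,800,3),np.uint8)
c=cam("top");s=cam("side")
o[:,:400]=cv2.resize(c[0][140:240,360:427],(400,600),interpolation=cv2.INTER_CUBIC)
o[:400,400:]=cv2.resize(s[0][240:340,350:450],(400,400),interpolation=cv2.INTER_CUBIC)
cv2.imwrite("pics/pick.png",o[:,:,::-1])
E
```

```text
shift ((0.1379178744705598, 0.3551862580903702), 1.0222703538819788)
False [ 0.65143683 -0.08399711  0.00331347] 26.2917
w 15.80946139025894 19.987275337334722 [-0.20486156  0.90375176  1.21203725]
w 15.782232259512417 19.98700230382383 27.3583
```

View pics/pick.png

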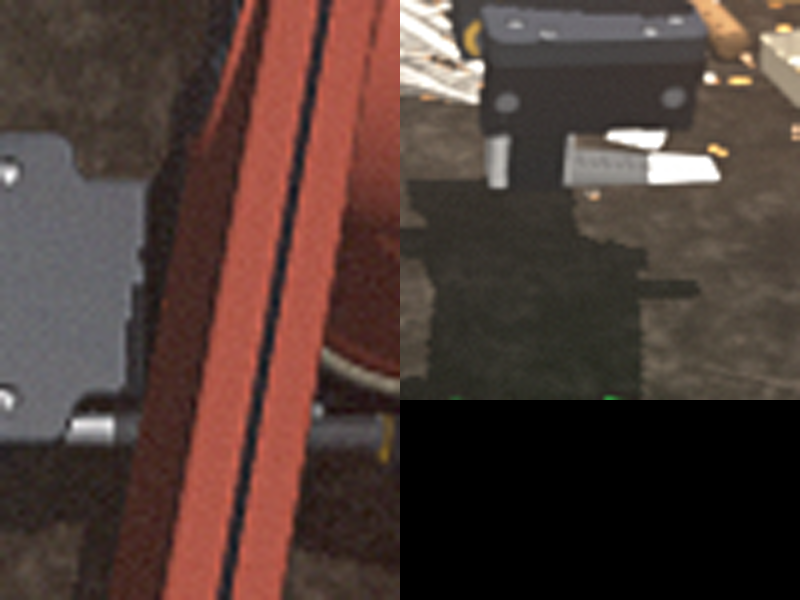

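```bash
python3 - <<'E'
from h import *
C=np.array([.5603,.2851]);th=np.radians(-54.5);u=-np.array([np.cos(th),np.sin(th)])
q=list((Ro.from_euler('z',np.degrees(th)+2,degrees=True)*Ro.from_quat(current_eef_rot())).as_quat())
P=C+.125*u; print(P,solve_ik([*P,.1],q))
p=current_position(); move_straight([p[0],p[1],.14])
move_to([*P,.12],q); move_straight([*P,.045])
h=move_straight([*P,.026],vel=.015,guard=3.); print(h,current_position(),current_clock())
set_gripper(.25); set_gripper(0,12); print(current_width()*87)
F=[]
for _ in range(6): F.append(current_force()); dwell(.02)
print(np.mean(F,0).round(2),current_clock())
c=cam("top");s=cam("side"); 
o=np.zeros((600,800,3),np.uint8)
o[:,:400]=cv2.resize(c[0][200:320,100:180],(400,600),interpolation=cv2.INTER_CUBIC)
o[:400,400:]=cv2.resize(s[0][160:240,250:330],(400,400),interpolation=cv2.INTER_CUBIC)
cv2.imwrite("pics/place.png",o[:,:,::-1])
E
```

```text
[0.48771213 0.38686444] NoneTraceback (most recent call last):
  File "<stdin>", line 6, in <module>
plant.MotionError: the arm cannot take that pose within its joint ranges
```

```bash
python3 - <<'E'
from h import *
q0=Ro.from_quat(current_eef_rot()); C=np.array([.5603,.2851])
print(current_position(),np.round(current_joint_pos(),2),current_clock())
for deg in(-54.5,-50,-45):
  for flip in(0,180):
    th=np.radians(deg);u=-np.array([np.cos(th),np.sin(th)])
    for r in(.125,.095):
      P=C+r*u; q=list((Ro.from_euler('z',deg+2+flip,degrees=True)*q0).as_quat())
      a=[solve_ik([*P,z],q) for z in(.034,.1)]; print(deg,flip,r,[None if x is None else np.round(x,2) for x in a])
q=list((Ro.from_euler('z',180,degrees=True)*q0).as_quat())
for z in(.004,.1): print(solve_ik([.6515,-.084,z],q))
# partial rotations for pick
for y in range(-90,91,15):
  print(y,[None if x is None else np.round(x[5],2) for x in [solve_ik([.6515,-.084,.06],list((Ro.from_euler('z',y+f,degrees=True)*q0).as_quat())) for f in(0,180)]],end=' ')
E
```

```text
[ 0.64955724 -0.08354828  0.13891601] [-0.25  0.36  1.52 -0.    1.27  1.36] 28.1417
-54.5 0 0.125 [None, None]
-54.5 0 0.095 [None, None]
-54.5 180 0.125 [array([ 0.54,  0.41,  1.67, -0.  ,  1.06, -0.07]), array([ 0.54,  0.33,  1.64, -0.  ,  1.18, -0.07])]
-54.5 180 0.095 [array([ 0.5 ,  0.41,  1.67, -0.  ,  1.06, -0.12]), array([ 0.5 ,  0.32,  1.64, -0.  ,  1.18, -0.12])]
-50 0 0.125 [None, None]
-50 0 0.095 [None, None]
-50 180 0.125 [array([ 0.54,  0.39,  1.69, -0.  ,  1.06, -0.15]), array([ 0.54,  0.3 ,  1.67, -0.  ,  1.17, -0.15])]
-50 180 0.095 [array([ 0.49,  0.39,  1.69, -0.  ,  1.06, -0.2 ]), array([ 0.49,  0.31,  1.66, -0.  ,  1.17, -0.2 ])]
-45 0 0.125 [None, None]
-45 0 0.095 [None, None]
-45 180 0.125 [array([ 0.54,  0.37,  1.72, -0.  ,  1.05, -0.25]), array([ 0.54,  0.28,  1.7 , -0.  ,  1.17, -0.25])]
-45 180 0.095 [array([ 0.49,  0.38,  1.71, -0.  ,  1.05, -0.29]), array([ 0.49,  0.29,  1.68, -0.  ,  1.17, -0.29])]
[-2.48185874e-01  5.21450858e-01  1.57765164e+00  4.07325289e-05
  1.04096165e+00 -1.78406683e+00]
[-2.48185874e-01  3.99992954e-01  1.54210037e+00  3.77404131e-05
  1.19797082e+00 -1.78405999e+00]
-90 [None, np.float64(-0.21)] -75 [np.float64(2.67), np.float64(-0.47)] -60 [np.float64(2.4), np.float64(-0.74)] -45 [np.float64(2.14), np.float64(-1.0)] -30 [np.float64(1.88), np.float64(-1.26)] -15 [np.float64(1.62), np.float64(-1.52)] 0 [np.float64(1.36), np.float64(-1.78)] 15 [np.float64(1.1), np.float64(-2.05)] 30 [np.float64(0.83), np.float64(-2.31)] 45 [np.float64(0.57), np.float64(-2.57)] 60 [np.float64(0.31), None] 75 [np.float64(0.05), None] 90 [np.float64(-0.21), None]
```

```bash
python3 - <<'E'
from h import *
p=current_position(); g=[.6515,-.084]
move_straight([*g,.02],vel=.25); h=move_straight([*g,.0025],vel=.04,guard=3); print(h,current_position())
set_gripper(.45); move_straight([*g,.045]); 
q=list((Ro.from_euler('z',180,degrees=True)*Ro.from_quat(current_eef_rot())).as_quat())
move_to([*g,.045],q); h=move_straight([*g,.0035],guard=5); print(h,current_clock())
set_gripper(0,20); print(current_width()*87); 
C=np.array([.5603,.2851]);th=np.radians(-54.5);u=-np.array([np.cos(th),np.sin(th)])
q=list((Ro.from_euler('z',np.degrees(th)+2,degrees=True)*Ro.from_quat(current_eef_rot())).as_quat())
P=C+.125*u
move_straight([*g,.13],vel=.25)
move_to([*P,.12],q); move_straight([*P,.045])
h=move_straight([*P,.026],vel=.015,guard=3.); print(h,current_position(),current_clock())
set_gripper(.25); set_gripper(0,12); print(current_width()*87)
F=[]
for _ in range(6): F.append(current_force()); dwell(.02)
print(np.mean(F,0).round(2),current_clock())
c=cam("top");s=cam("side"); 
o=np.zeros((600,800,3),np.uint8)
o[:,:400]=cv2.resize(c[0][200:320,100:180],(400,600),interpolation=cv2.INTER_CUBIC)
o[:400,400:]=cv2.resize(s[0][160:240,250:330],(400,400),interpolation=cv2.INTER_CUBIC)
cv2.imwrite("pics/place.png",o[:,:,::-1])
E
```

```text
True [ 0.65197651 -0.08416378  0.00342172]
True 33.3917
15.633722787534865
True [0.48759456 0.38680141 0.03040031] 37.975
16.218014064831184
[-0.46  0.07  6.06] 38.8167
```

View pics/place.png

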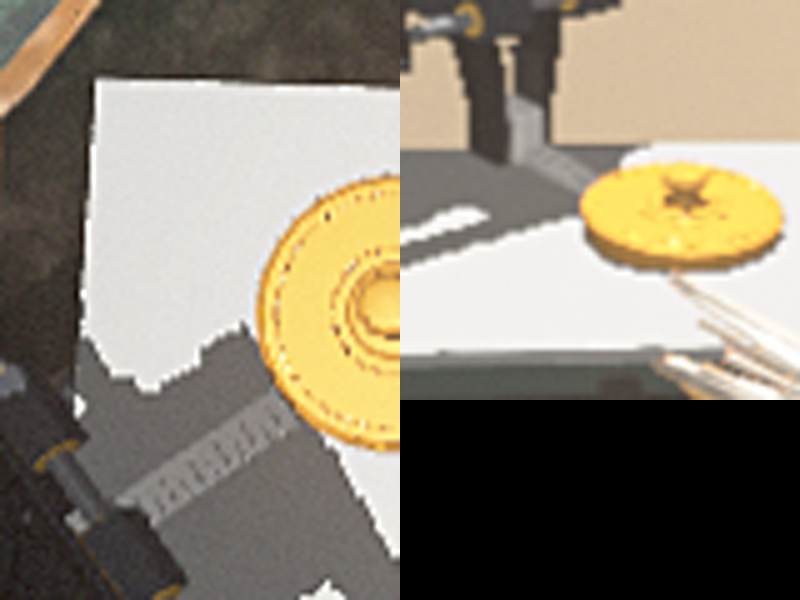

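```bash
python3 - <<'E'
from h import *
T=np.load("top0.npz");c=(T['f'],T['K'],T['R'],T['t'])
a=px2w(c,100+284.5/5,200+410/5,.032)[:2]; b=px2w(c,100+134/5,200+506/5,.0385)[:2]
C=px2w(c,179.75,262.85,.0447)[:2]-np.array([.0005,-.0007])
d=(a-b)/np.linalg.norm(a-b); n=np.array([-d[1],d[0]])
print(a,b,C,"yaw",np.degrees(np.arctan2(d[1],d[0])),"C left of line mm",1e3*n@(C-a), "tip r",1e3*np.linalg.norm(a-C))
th=np.radians(-54.5); u=-np.array([np.cos(th),np.sin(th)]); n=np.array([u[1],-u[0]])
t=np.array(current_position()[:2]); print("with cmd yaw: line via a:",1e3*n@(C-a)," via tcp",1e3*n@(C-t))
# unload fingertips: open, lift 2.5 mm, regrip
set_gripper(.25); z=current_position()[2]; P=current_position()
move_straight([P[0],P[1],.0335],vel=.03)
F=[]
for _ in range(6): F.append(current_force()); dwell(.02)
print("free",np.mean(F,0).round(2))
set_gripper(0,12)
F=[]
for _ in range(6): F.append(current_force()); dwell(.02)
print("grip",np.mean(F,0).round(2),current_position(),current_width()*87,current_clock())
E
```

```text
[0.53077255 0.32455391] [0.50026068 0.37087341] [0.56002243 0.28547874] yaw -56.626062316629884 C left of line mm 2.9312380976902 tip r 48.81008790916405
with cmd yaw: line via a: 1.1217185477380867  via tcp 0.16442475300585077
free [ 0.06  0.03 -0.01]
grip [-0.01  0.07 -1.52] [0.48739993 0.38672775 0.03317756] 16.324252980099097 40.1583
```

```bash
python3 - <<'E'
from h import *
th=np.radians(-54.5); u=-np.array([np.cos(th),np.sin(th)])
def F(n=10):
    a=[]
    for _ in range(n): a.append(current_force()); dwell(.012)
    return np.mean(a,0)
P=np.array(current_position()); P[:2]=np.array([.48771213,.38686444]); z=.0335
for i in range(5):
    f=F(6); 
    if f[2]>-.4: break
    z-=.0002; move_straight([*P[:2],z],vel=.01)
print("z",z,f.round(2))
h=move_straight([*(P[:2]-.015*u),z],vel=.03,guard=4)
s=np.array(current_position()[:2]); s=-(s-P[:2])@u; print(h,s)
B=[];x=.015
log=[]
while x<.042 and not h:
    x+=.001; 
    move_straight([*(P[:2]-x*u),z],vel=.015); f=F(); d=f[:2]@u; B.append(d)
    base=np.median(B[:3]) if len(B)>=3 else None
    log.append((round(x*1e3,1),round(d,2),round(f[2],2)))
    if base is not None and d-base>.9:
        d=(d+F(12)[:2]@u)/2; log.append(round(d,2))
        if d-base>1.1: break
    if current_clock()>58: break
print(log,current_clock())
E
```

```text
z 0.032900000000000006 [-1.33 -0.52  1.74]
False 0.015812788858815943
[(16.0, np.float64(-0.38), np.float64(2.9)), (17.0, np.float64(3.09), np.float64(4.27)), (18.0, np.float64(3.53), np.float64(5.12)), (19.0, np.float64(3.44), np.float64(5.26)), (20.0, np.float64(3.44), np.float64(5.29)), (21.0, np.float64(3.42), np.float64(5.26)), (22.0, np.float64(3.42), np.float64(5.36)), (23.0, np.float64(3.46), np.float64(5.1)), (24.0, np.float64(3.63), np.float64(5.42)), (25.0, np.float64(3.45), np.float64(5.6)), (26.0, np.float64(3.54), np.float64(5.59)), (27.0, np.float64(3.62), np.float64(5.36)), (28.0, np.float64(3.39), np.float64(5.64)), (29.0, np.float64(3.99), np.float64(5.04)), np.float64(3.73), (30.0, np.float64(3.17), np.float64(5.78)), (31.0, np.float64(3.3), np.float64(5.46)), (32.0, np.float64(3.46), np.float64(5.5)), (33.0, np.float64(3.39), np.float64(5.51)), (34.0, np.float64(4.18), np.float64(5.57)), np.float64(4.19), (35.0, np.float64(5.04), np.float64(5.28)), np.float64(4.87)] 48.725
```

```bash
python3 - <<'E'
from h import *
C=np.array([.5603,.2851]);th=np.radians(-54.5);u=-np.array([np.cos(th),np.sin(th)])
set_gripper(.35); p=current_position(); move_straight([p[0],p[1],.085],vel=.1)
set_gripper(0.); t=C+.031*u
move_straight([*t,.085]); move_straight([*t,.0535])
f0=np.mean([current_force() for _ in range(6)],0)
for i in range(4):
    h=move_straight([*t,.0445],vel=.006,guard=1.6)
    F=[]
    for _ in range(6): F.append(current_force()); dwell(.02)
    f=np.mean(F,0)-f0; print(h,round(current_position()[2],5),f.round(2),round(current_clock(),2))
    if f[2]>1: break
    if not h: break
move_straight([*t,.09],vel=.1)
move_to([.48,.12,.2],current_eef_rot()); c=cam("top");s=cam("side"); print(current_clock())
f0=np.load("top0.npz")['f'][240:300,165:220];f1=c[0][240:300,165:220]
print(cv2.phaseCorrelate(cv2.cvtColor(f0,7).astype(float),cv2.cvtColor(f1,7).astype(float)))
o=np.zeros((600,800,3),np.uint8)
o[:500,:400]=cv2.resize(c[0][210:310,130:210],(400,500),interpolation=cv2.INTER_CUBIC)
o[:400,400:]=cv2.resize(s[0][160:240,260:340],(400,400),interpolation=cv2.INTER_CUBIC)
cv2.imwrite("pics/end.png",o[:,:,::-1])
E
```

```text
True 0.04767 [-0.19  0.48  3.61] 52.76
54.35
((0.24992410027773815, -0.8622276793323778), 0.1904629818630559)
```

View pics/end.png

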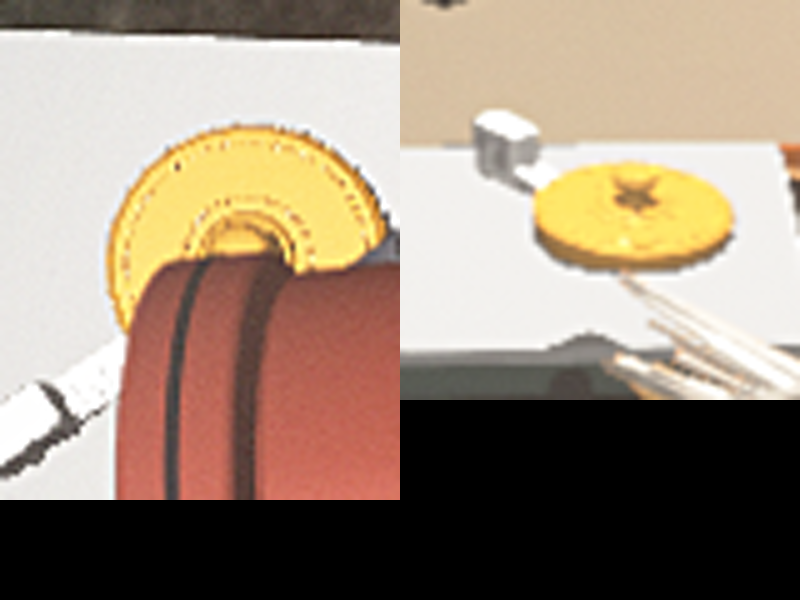

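The gauge stands under the rim pointing at the lid's centre (block at about (500,140) in the side crop, lid in its old place). The proving press at 3.6 N stopped at z = 0.0477, the height of the resting lid, so it no longer rocks; the robot is clear.

```bash
python3 -c "
from plant import *
print(finish_job(),current_clock())"
```

```text
the job is handed in; nothing more can be done
the job is handed in; nothing more can be done
```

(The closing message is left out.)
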